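# Raise the counterweighted lamp and start the dust extractor

## Task

Get the nail dust extractor ready for the next client: push the low lamp up by its head from below, without gripping it, until it passes its balance point and stays parked up by itself. Then press the extractor's power button fully down and let it go. Do not touch the lamp's counterweight, and leave the bottles, jar and buffing block where they stand.

Things in the scene. Friction and masses are not known exactly. Their poses are not given: they have to be found in the camera images.
- extractor: White table-top dust extractor, fixed to the table: a flat box 325 by 240 by 35 mm high with a square grille. Origin on its underside: the box spans x = -200 to +125 mm, y = -120 to +120 mm. It stands sideways to the robot: its x axis runs from the lamp head's side (robot's right) to the lamp post's (left), 0.9 to 1.7 rad anticlockwise from world x; y points roughly to the robot; z up.
- lamp_pivot (a point): Hinge axis of the lamp, on its post (two aluminium cheeks, 54 mm wide over all, up to 156 mm above the table), at x = +100 mm, y = 0 of the extractor and 140 mm above the table. The hinge axis is the extractor's y axis.
- lamp_head (a point): Centre of the underside of the lamp head, a white bar 50 mm along the boom, 140 mm wide, 22 mm thick, at the end of a 14 mm round boom running from the pivot along the extractor's -x. It lies 200 mm from the pivot along the boom, 11 mm below the boom's centreline; the free edge is 225 mm from the pivot. Lamp down: boom level, underside 129 mm above the table, 94 mm above the extractor.
- lamp (a joint): Angle of the lamp boom: 0 = down and level (start, on its lower stop), growing as the head swings up and over towards the extractor's +x; 1.4 rad = upper stop, boom nearly upright, head 370 mm above the table. It balances between 0.65 and 0.9 rad: let go below that it falls again, above it swings to the upper stop by itself and stays. Lightly damped; lifting the head takes about 1 to 3 N.
- counterweight: Brass cylinder, 46 mm diameter and 34 mm long, on a short rod rigidly joined to the boom; not to be touched. Origin at the lamp pivot. With the lamp down the rod leans 30 degrees from upright towards the extractor's +x and the cylinder lies 70 to 104 mm from the pivot along it; as the lamp rises it swings back and down behind the post.
- power_top (a point): Centre of the top of the round power button (26 mm diameter, off-white in a grey housing) on the extractor's top, beyond the lamp head on the side away from the post: x = -165 mm, y = -50 mm of the extractor. Pressed straight down. The lamp head does not cover it.
- power (a joint): Travel of the power button: 0 = up, 0.006 m = fully down; a spring pushes it back up, about 4 N when fully down.
- remover: White bottle, 60 mm diameter, 150 mm high, standing on the table beyond the lamp post; leave alone. Origin: centre of its underside.
- cream_jar: Small white jar with a brass lid, 56 mm diameter, 45 mm high, standing on the extractor's top beside the lamp post; leave alone. Origin: centre of its underside.
- polish: Small amber glass polish bottle with a black cap, 32 mm diameter, 75 mm high, standing on the extractor's top beside the lamp post; leave alone. Origin: centre of its underside.
- buffer: Grey buffing block, 95 by 27 by 27 mm, lying on the table beyond the lamp post; leave alone. Origin: centre of its underside.

How it is judged:
By the outcome, as a careful person would: the job done as asked, in the order asked, and still so for the second after the job is handed in, with the robot touching nothing.
It also fails if it takes over 42 s, if anything falls off the work surface, if the arm or the gripper's body presses on something with over 40 N, if the wrist force passes 120 N, or if a joint passes its speed limit or range.

## Robot

A 6-joint arm with a two-finger parallel gripper is mounted at the origin on the work surface. World frame = base frame: x ahead of the robot, y to its left, z up, the work surface at z = 0. Lengths are in m, angles in rad, forces in N, time in s.
With the tool pointing down it reaches from about 0.275 to 1 m from the base axis. Payload 8.4 kg.
Tool frame: the origin (TCP) lies midway between the tips of the shut fingers; the grasp point (between the pads) lies 19 mm behind it; z points along the fingers, y is the line along which they close (so a half turn about z gives the same grasp; the last joint's range is limited). The gripper opens to 85 mm and grips with 20 to 120 N. Pads are 22 mm wide; open, the fingers measure 114 mm over their backs; the gripper's body (76 mm by 85 mm) begins 54 mm behind the grasp point. The pads swing forward as they close: fully open they stand 13 mm farther back than shut.
Start: joints at [-1.19, 0.353, 1.633, -0, 1.155, -0.002], TCP at [0.233, -0.58, 0.231] pointing down, gripper open.
Joint ranges: [-2.63, 2.63], [-0.92, 2.1], [0.06, 2.66], [-1.3, 4.44], [0, 2.69], [-3.02, 3.02]. Speed limits (rad/s): [2.22, 2.22, 2.79, 3.14, 3.14, 3.14].

## Interface

Orientations are given as a unit quaternion [x, y, z, w].
In Python, from cell import arm, viewer gives the robot as it stands.
- The arm moves only by the shell command python3 -m handwheel 'ROWS' [FORCE]. ROWS is JSON, a list of rows, each an object with "travel": the shift along the tool's x, y, z scaled (see below), a list of three; "rot": the turn, a rotation vector about the tool's x, y, z scaled (see below), a list of three; "hand": the gripper command: -1 is fully open, 1 is shut, values between are in proportion. A call has 1 to 5 rows; each row is the pose to reach, as a shift and turn from the pose commanded when the call began, along the tool's axes at that moment; what a row does not reach only later rows make up. The controller multiplies each number of a shift by 500 mm and each number of a turn by 45 degrees. A row lasts 1/12 s, in which the tool goes at most 41.7 mm and 7.16 degrees, less where a joint would pass 70% of its speed; a pose out of reach is approached as far as the arm can. A call with a number of a shift or a turn outside -1 to 1 is refused whole. A call with a gripper value outside its range is refused whole. The fingers move at their own pace and stop on an object; FORCE is the grip in N (left out, the last holds). Time passes only in rows, so rows that repeat a pose let the fingers close. It gives the time, the measured TCP pose, the force, the opening and the grip force at its end, in the units of the state.
- arm.state(): the state, without advancing time (a new reading comes with each control period).
- viewer.capture(name): name is "scene" or "top" or "wrist"; returns the picture (420x560x3 uint8, red, green, blue); there is no depth.
- viewer.camera_model(name): a dict with "fx", "fy", "cx", "cy" (pixels), "extrinsics" (4x4, takes a point from camera to world coordinates). Camera axes: x right, y down, z forward; pixel columns grow to the right and rows downward; lengths in m; the calibration is good to about 2 mm. A picture is of the moment at which its call begins: read the wrist's pose just before it. camera_model takes no time and is no camera call; for the wrist camera it gives the pose at the moment of the call.
- arm.job_done(): hands the job in; it is judged then, once.
The state is a dict: "clock": time; "joint_pos": joint angles; "qvel": joint speeds; "joint_efforts": joint torques, N m; "tool_pos": TCP position; "orientation": TCP orientation; "contact_force": force on the tool from outside, world axes, zero at the start; "wrist_torque": the same for the moment, N m; "opening": opening from 0.0 (shut) to 1.0 (fully open); "finger_force": force on a finger pad.
Only numpy, scipy, OpenCV 4.12 (cv2) and the standard library are available. Lean on these libraries where they do the work, as an engineer would, in place of code of your own. Each camera call takes 0.05 s, during which the arm holds its last target. There are 200 camera calls.

## Working session

There is one attempt and no reset: what is moved stays moved. The work goes in short steps, Python scripts to look and compute and a shell command to move; the robot and the scene stay as the last step left them, time stands still between calls to the robot, and variables do not carry over. Pictures are saved under pics/ and viewed, at most 10 in all, crops included, and the job is handed in when it is done.

```bash
mkdir -p pics
python3 - <<'E'
from cell import arm, viewer
import cv2, numpy as np, json
s=arm.state(); print({k:np.round(v,3).tolist() for k,v in s.items()})
for n in ("scene","top"):
    im=viewer.capture(n); cv2.imwrite(f"pics/{n}0.png",im[:,:,::-1])
    m=viewer.camera_model(n); print(n,{k:np.round(v,3).tolist() for k,v in m.items()})
E
```

```text
{'clock': 0.0, 'joint_pos': [-1.19, 0.354, 1.634, 0.0, 1.155, -0.002], 'qvel': [-0.001, 0.0, -0.0, -0.0, 0.002, 0.001], 'joint_efforts': [0.005, -60.524, -34.207, 0.0, 0.009, 0.0], 'tool_pos': [0.233, -0.579, 0.231], 'orientation': [0.982, 0.19, -0.0, -0.001], 'contact_force': [-0.231, -0.586, 0.661], 'wrist_torque': [0.016, 0.051, 0.014], 'finger_force': 0.0, 'opening': 0.995}
scene {'fx': 414.071, 'fy': 414.071, 'cx': 280.768, 'cy': 206.792, 'extrinsics': [[-0.582, 0.685, -0.438, 0.995], [0.813, 0.487, -0.318, 0.283], [-0.004, -0.542, -0.841, 0.767], [0.0, 0.0, 0.0, 1.0]]}
top {'fx': 545.5, 'fy': 545.5, 'cx': 270.026, 'cy': 205.388, 'extrinsics': [[-0.013, -0.994, 0.11, 0.569], [-1.0, 0.013, 0.003, 0.022], [-0.004, -0.11, -0.994, 1.008], [0.0, 0.0, 0.0, 1.0]]}
```

View pics/scene0.png

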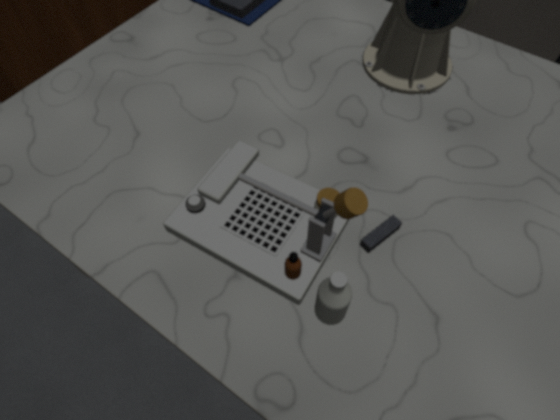

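View pics/top0.png

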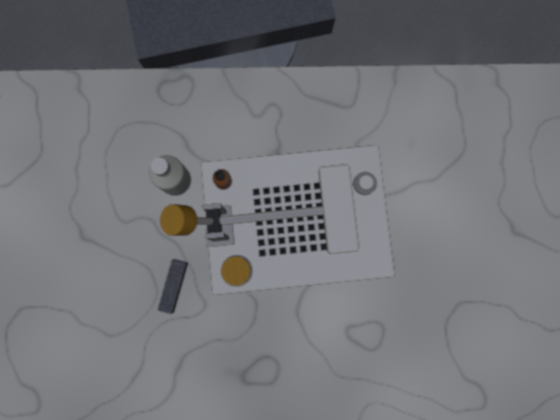

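The scene view shows the extractor lying across the table, with the button at about (195,203). In the top view its corners are at about (203,162), (379,146), (394,276) and (212,294). The lamp head is at (320–357, 165–254), the button at (366,183) and the post at (217,222).

```bash
cat > h.py <<'E'
import numpy as np, cv2
from cell import arm, viewer
from scipy.spatial.transform import Rotation as R
def ray(n,u,v):
    m=viewer.camera_model(n);E=np.array(m["extrinsics"])
    d=E[:3,:3]@[(u-m["cx"])/m["fx"],(v-m["cy"])/m["fy"],1.]
    return E[:3,3],d
def onz(n,u,v,z):
    o,d=ray(n,u,v);return o+d*(z-o[2])/d[2]
def tri(a,b):
    (o,d),(p,e)=ray(*a),ray(*b)
    s=np.linalg.lstsq(np.c_[d,-e],p-o,rcond=None)[0]
    return (o+d*s[0]+p+e*s[1])/2, np.linalg.norm(o+d*s[0]-p-e*s[1])
E
python3 - <<'E'
from h import *
im=cv2.imread("pics/top0.png"); g=cv2.cvtColor(im,cv2.COLOR_BGR2GRAY)
print(g[150:290:20,370],g[200,380:410:4],g[183,345:385:2])
best=None
hsv=cv2.cvtColor(cv2.GaussianBlur(g,(3,3),0),cv2.COLOR_GRAY2BGR)
c=np.array([[203,162],[379,146],[394,276],[212,294]],np.float32)
cs=cv2.cornerSubPix(g,c.reshape(-1,1,2).copy(),(6,6),(-1,-1),(3,40,.01)).reshape(-1,2)
print("corners",cs.round(1).tolist())
P=np.array([onz("top",u,v,.035) for u,v in cs]);print(P.round(3).tolist())
print("sides",[round(float(np.linalg.norm(P[i]-P[(i+1)%4])),3) for i in range(4)])
# model corners: far-left(+125,-120), far-right(-200,-120), near-right(-200,120), near-left(125,120)
M=np.array([[.125,-.12],[-.2,-.12],[-.2,.12],[.125,.12]])
mc,pc=M.mean(0),P[:,:2].mean(0)
A=(M-mc);B=P[:,:2]-pc
th=np.arctan2((A[:,0]*B[:,1]-A[:,1]*B[:,0]).sum(),(A*B).sum())
Rz=np.array([[np.cos(th),-np.sin(th)],[np.sin(th),np.cos(th)]])
t=pc-Rz@mc;print("theta",th,"t",t,"res",np.abs(A@Rz.T-B).max())
np.save("ext.npy",np.r_[th,t])
for n,q in dict(pivot=(.1,0),head=(-.1,0),free=(-.125,0),button=(-.165,-.05)).items(): print(n,(Rz@q+t).round(3))
print("button tri",tri(("top",366,182.5),("scene",195,202)), onz("top",366,182.5,.05))
print("head centre from top",onz("top",338.5,209,.151))
cv2.imwrite("pics/crop1.png",cv2.convertScaleAbs(cv2.resize(im[130:310,140:410],None,fx=2.9,fy=2.9,interpolation=cv2.INTER_CUBIC),alpha=1.5))
E
```

```text
[140 140  92 142 142 143 142] [141 136 135 136 137 137 138 138] [142 142 136 118  90  89  90 115 140 141 140 140 141 138 110  96 126 141
 138 133]
corners [[204.6999969482422, 161.39999389648438], [376.6000061035156, 145.60000610351562], [393.0, 275.6000061035156], [212.60000610351562, 293.20001220703125]]
[[0.759, 0.143, 0.035], [0.783, -0.17, 0.035], [0.549, -0.19, 0.035], [0.522, 0.129, 0.035]]
sides [0.313, 0.235, 0.32, 0.237]
theta 1.6497718931962224 t [0.65035681 0.01515068] res 0.006647884837492457
pivot [0.642 0.115]
head [ 0.658 -0.085]
free [ 0.66  -0.109]
button [ 0.713 -0.145]
button tri (array([ 0.71335439, -0.14489467,  0.04571277]), np.float64(0.0034551579896089043)) [ 0.71379047 -0.14554751  0.05      ]
head centre from top [ 0.65686995 -0.0831034   0.151     ]
```

View pics/crop1.png

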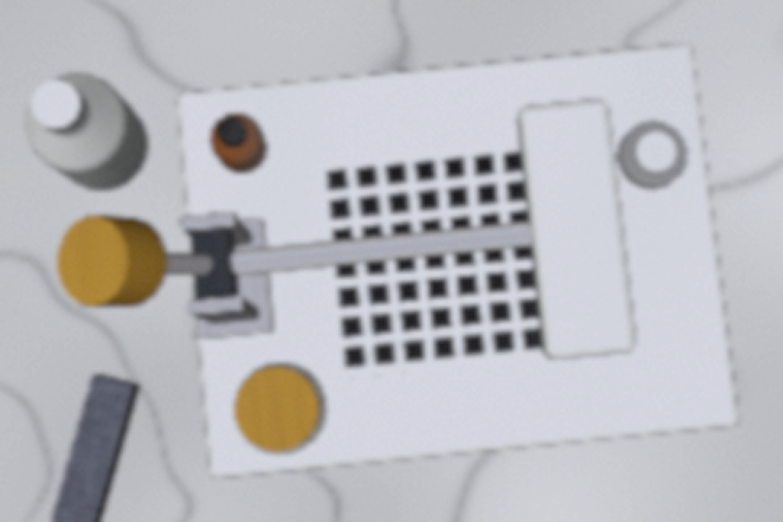

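Corner fit, button triangulation and head position agree to a few mm: θ≈1.65, button at (0.713, −0.145, ~0.046). The top crop shows the button clear of the head, and the jar and bottles beside the post. Next I work out the pre-approach pose: fingers shut, tilted 30° below horizontal, coming from the free-edge side.

```bash
cat >> h.py <<'E'
th,tx,ty=np.load("ext.npy")
UX=np.array([np.cos(th),np.sin(th),0]);UY=np.array([-np.sin(th),np.cos(th),0])
def ext(x,y,z): return np.array([tx,ty,0])+UX*x+UY*y+np.array([0,0,z])
def ori(down): # tool z 'down' deg below horizontal toward +x ext, tool x = -UY
    a=np.radians(down);Z=UX*np.cos(a)-np.array([0,0,np.sin(a)]);X=-UY
    return R.from_matrix(np.c_[X,np.cross(Z,X),Z])
def go(p,Rd):
    s=arm.state();Rc=R.from_quat(s["orientation"])
    print("t",round(s["clock"],2),"travel",(Rc.inv().apply(p-s["tool_pos"])/.5).round(3),"rot",((Rc.inv()*Rd).as_rotvec()/(np.pi/4)).round(3),
     "q",np.round(s["joint_pos"],2),"tcp",np.round(s["tool_pos"],3),"F",np.round(s["contact_force"],1),"open",round(s["opening"],2))
E
python3 -c "
from h import *
go(ext(-.27,.015,.16),ori(30))"
```

```text
t 0.1 travel [ 1.028 -0.285  0.142] rot [1.321 0.203 0.351] q [-1.19  0.35  1.63  0.    1.16 -0.  ] tcp [ 0.233 -0.579  0.231] F [ 0.2  0.2 -0.5] open 1.0
```

```bash
python3 -m handwheel '[{"travel":[0.08,-0.02,0],"rot":[0.13,0.02,0.035],"hand":1},{"travel":[0.16,-0.04,0],"rot":[0.26,0.04,0.07],"hand":1},{"travel":[0.24,-0.07,0],"rot":[0.39,0.06,0.1],"hand":1},{"travel":[0.32,-0.09,0],"rot":[0.52,0.08,0.14],"hand":1},{"travel":[0.4,-0.11,0],"rot":[0.65,0.1,0.17],"hand":1}]' 40
python3 -c "
from h import *
go(ext(-.27,.015,.16),ori(30))"
```

```text
clock: 0.52
tool_pos: [0.3997, -0.453, 0.2318]
orientation: [0.959, 0.118, -0.01, -0.257]
contact_force: [0.8, -0.3, -1.5]
opening: 0.3
finger_force: 0.0
t 0.52 travel [ 0.585 -0.148  0.278] rot [0.667 0.104 0.179] q [-0.97  0.59  1.36  0.21  1.67  0.32] tcp [ 0.4   -0.453  0.232] F [ 0.8 -0.3 -1.5] open 0.3
```

```bash
python3 -m handwheel '[{"travel":[0.07,-0.02,0.035],"rot":[0.13,0.02,0.035],"hand":1},{"travel":[0.14,-0.04,0.07],"rot":[0.26,0.04,0.07],"hand":1},{"travel":[0.21,-0.055,0.1],"rot":[0.39,0.06,0.1],"hand":1},{"travel":[0.28,-0.07,0.13],"rot":[0.53,0.08,0.14],"hand":1},{"travel":[0.35,-0.09,0.165],"rot":[0.667,0.104,0.179],"hand":1}]'
python3 -c "
from h import *
go(ext(-.24,.015,.085),ori(30))"
```

```text
clock: 0.93
tool_pos: [0.5534, -0.3349, 0.1886]
orientation: [0.865, 0.034, -0.019, -0.5]
contact_force: [0.4, 0.4, -0.7]
opening: -0.001
finger_force: 0.0
t 0.93 travel [0.218 0.078 0.279] rot [-0.    -0.001  0.   ] q [-0.83  0.9   1.16  0.61  1.95  0.62] tcp [ 0.553 -0.335  0.189] F [ 0.4  0.4 -0.7] open -0.0
```

```bash
python3 -m handwheel '[{"travel":[0.05,0.018,0.064],"rot":[0,0,0],"hand":1},{"travel":[0.1,0.036,0.128],"rot":[0,0,0],"hand":1},{"travel":[0.15,0.054,0.19],"rot":[0,0,0],"hand":1},{"travel":[0.2,0.07,0.256],"rot":[0,0,0],"hand":1},{"travel":[0.218,0.078,0.279],"rot":[0,0,0],"hand":1}]'
python3 -c "
from h import *
go(ext(-.105,.015,.085),ori(30))
cv2.imwrite('pics/s2.png',viewer.capture('scene')[90:300,130:410,::-1].repeat(2,0).repeat(2,1))"
```

```text
clock: 1.35
tool_pos: [0.6535, -0.2213, 0.0812]
orientation: [0.866, 0.035, -0.021, -0.499]
contact_force: [0.1, -0.1, -0.3]
opening: 0.004
finger_force: 0.0
t 1.35 travel [ 0.002 -0.138  0.223] rot [ 0.002  0.005 -0.   ] q [-0.65  1.02  1.17  0.71  1.75  0.66] tcp [ 0.654 -0.221  0.081] F [ 0.1 -0.1 -0.3] open 0.0
```

View pics/s2.png

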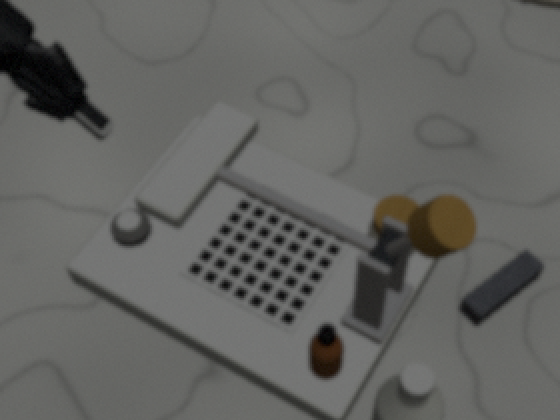

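The crop shows the shut fingertips at (100,130), pointing at the lamp head's free edge at (195,150), with nothing in between. I slide in under the head.

```bash
python3 -m handwheel '[{"travel":[0,-0.03,0.05],"rot":[0,0,0],"hand":1},{"travel":[0,-0.06,0.1],"rot":[0,0,0],"hand":1},{"travel":[0,-0.09,0.15],"rot":[0,0,0],"hand":1},{"travel":[0,-0.12,0.195],"rot":[0,0,0],"hand":1},{"travel":[0,-0.138,0.223],"rot":[0,0,0],"hand":1}]'
python3 - <<'E'
from h import *
s=arm.state();Rc=R.from_quat(s["orientation"]);r=.212
for a in np.radians([-15,-8,0,8,16,24,32,40,48,55]):
    p=ext(.1-r*np.cos(a),.015,.14+r*np.sin(a)); print(round(np.degrees(a)),(Rc.inv().apply(p-s["tool_pos"])/.5).round(3))
print(np.round(s["tool_pos"],3),np.round(s["contact_force"],1))
cv2.imwrite('pics/s3.png',viewer.capture('scene')[90:300,130:410,::-1].repeat(2,0).repeat(2,1))
E
```

```text
clock: 1.82
tool_pos: [0.6412, -0.0936, 0.0891]
orientation: [0.866, 0.035, -0.02, -0.498]
contact_force: [-0.5, -0.3, -0.1]
opening: -0.001
finger_force: 0.0
-15 [0.005 0.004 0.009]
-8 [ 0.005 -0.035 -0.025]
0 [ 0.005 -0.084 -0.059]
8 [ 0.005 -0.137 -0.085]
16 [ 0.006 -0.193 -0.103]
24 [ 0.006 -0.251 -0.114]
32 [ 0.006 -0.31  -0.116]
40 [ 0.006 -0.369 -0.11 ]
48 [ 0.006 -0.427 -0.096]
55 [ 0.006 -0.475 -0.077]
[ 0.641 -0.094  0.089] [-0.5 -0.3 -0.1]
```

View pics/s3.png

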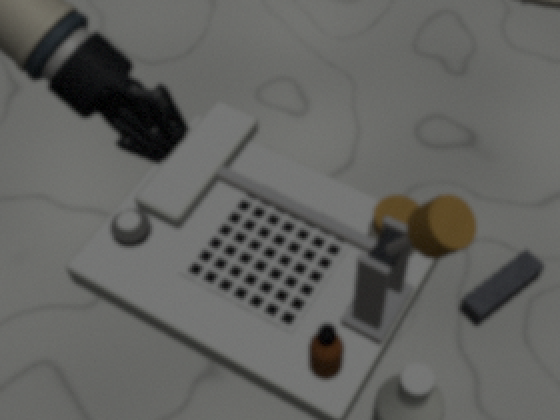

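The fingertips are under the free edge at (180,135) with no contact yet. Now I lift gently along the arc.

```bash
python3 -m handwheel '[{"travel":[0.005,-0.007,-0.005],"rot":[0,0,0],"hand":1},{"travel":[0.005,-0.014,-0.01],"rot":[0,0,0],"hand":1},{"travel":[0.005,-0.021,-0.015],"rot":[0,0,0],"hand":1},{"travel":[0.005,-0.028,-0.02],"rot":[0,0,0],"hand":1},{"travel":[0.005,-0.035,-0.025],"rot":[0,0,0],"hand":1}]'
python3 -m handwheel '[{"travel":[0,-0.01,-0.007],"rot":[0,0,0],"hand":1},{"travel":[0,-0.02,-0.014],"rot":[0,0,0],"hand":1},{"travel":[0,-0.03,-0.02],"rot":[0,0,0],"hand":1},{"travel":[0,-0.04,-0.027],"rot":[0,0,0],"hand":1},{"travel":[0,-0.049,-0.034],"rot":[0,0,0],"hand":1}]'
python3 -m handwheel '[{"travel":[0,-0.011,-0.006],"rot":[0,0,0],"hand":1},{"travel":[0,-0.022,-0.011],"rot":[0,0,0],"hand":1},{"travel":[0,-0.032,-0.016],"rot":[0,0,0],"hand":1},{"travel":[0,-0.043,-0.021],"rot":[0,0,0],"hand":1},{"travel":[0,-0.053,-0.026],"rot":[0,0,0],"hand":1}]'
python3 -c "
from h import *
cv2.imwrite('pics/s4.png',viewer.capture('scene')[90:300,130:410,::-1].repeat(2,0).repeat(2,1))"
```

```text
clock: 2.28
tool_pos: [0.6449, -0.0985, 0.1103]
orientation: [0.867, 0.034, -0.019, -0.497]
contact_force: [0.7, -0.3, -1.2]
opening: -0.001
finger_force: 0.7
clock: 2.7
tool_pos: [0.6448, -0.0995, 0.1404]
orientation: [0.866, 0.035, -0.019, -0.498]
contact_force: [-0.4, -0.1, -1.5]
opening: -0.001
finger_force: 0.5
clock: 3.12
tool_pos: [0.6446, -0.0973, 0.1699]
orientation: [0.866, 0.035, -0.019, -0.498]
contact_force: [0.7, -0.1, -0.9]
opening: -0.002
finger_force: 0.4
```

View pics/s4.png

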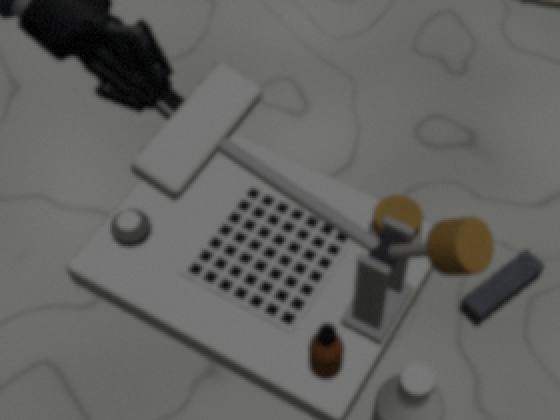

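The head is rising on the fingertips (head at (200,130), counterweight swinging back to (460,245)). I continue along the arc.

```bash
python3 -m handwheel '[{"travel":[0,-0.011,-0.004],"rot":[0,0,0],"hand":1},{"travel":[0,-0.022,-0.008],"rot":[0,0,0],"hand":1},{"travel":[0,-0.034,-0.011],"rot":[0,0,0],"hand":1},{"travel":[0,-0.045,-0.015],"rot":[0,0,0],"hand":1},{"travel":[0,-0.056,-0.018],"rot":[0,0,0],"hand":1}]'
python3 -m handwheel '[{"travel":[0,-0.012,-0.002],"rot":[0,0,0],"hand":1},{"travel":[0,-0.023,-0.005],"rot":[0,0,0],"hand":1},{"travel":[0,-0.035,-0.007],"rot":[0,0,0],"hand":1},{"travel":[0,-0.046,-0.009],"rot":[0,0,0],"hand":1},{"travel":[0,-0.058,-0.011],"rot":[0,0,0],"hand":1}]'
python3 -m handwheel '[{"travel":[0,-0.012,0],"rot":[0,0,0],"hand":1},{"travel":[0,-0.024,-0.001],"rot":[0,0,0],"hand":1},{"travel":[0,-0.035,-0.001],"rot":[0,0,0],"hand":1},{"travel":[0,-0.047,-0.002],"rot":[0,0,0],"hand":1},{"travel":[0,-0.059,-0.002],"rot":[0,0,0],"hand":1}]'
python3 -m handwheel '[{"travel":[0,-0.012,0.001],"rot":[0,0,0],"hand":1},{"travel":[0,-0.024,0.002],"rot":[0,0,0],"hand":1},{"travel":[0,-0.035,0.004],"rot":[0,0,0],"hand":1},{"travel":[0,-0.047,0.005],"rot":[0,0,0],"hand":1},{"travel":[0,-0.059,0.006],"rot":[0,0,0],"hand":1}]'
python3 -c "
from h import *
cv2.imwrite('pics/s5.png',viewer.capture('scene')[90:300,130:410,::-1].repeat(2,0).repeat(2,1))"
```

```text
clock: 3.58
tool_pos: [0.644, -0.091, 0.1985]
orientation: [0.866, 0.035, -0.019, -0.498]
contact_force: [0.8, -0.4, -1.2]
opening: 0.001
finger_force: 0.4
clock: 4.0
tool_pos: [0.6432, -0.0811, 0.2262]
orientation: [0.866, 0.035, -0.019, -0.498]
contact_force: [-0.0, 0.4, -0.3]
opening: -0.003
finger_force: 0.3
clock: 4.42
tool_pos: [0.6421, -0.0671, 0.2522]
orientation: [0.866, 0.035, -0.019, -0.498]
contact_force: [-1.0, 0.1, -1.2]
opening: 0.001
finger_force: 0.1
clock: 4.83
tool_pos: [0.6407, -0.0495, 0.2761]
orientation: [0.866, 0.035, -0.019, -0.498]
contact_force: [-0.1, -0.7, 0.5]
opening: -0.001
finger_force: 0.0
```

View pics/s5.png

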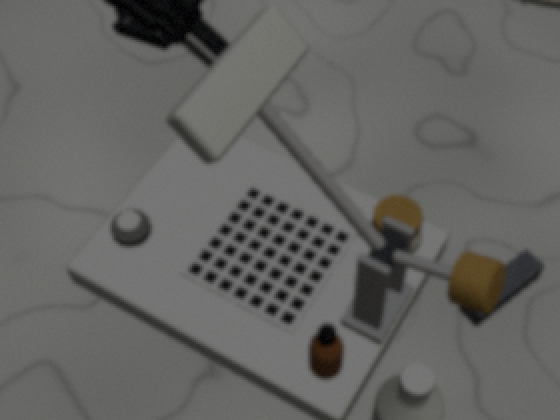

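Finger force has gone to zero and the head is at (240,85), so it is near the balance point. I keep pushing to be sure of passing it.

```bash
python3 -m handwheel '[{"travel":[0,-0.012,0.003],"rot":[0,0,0],"hand":1},{"travel":[0,-0.023,0.006],"rot":[0,0,0],"hand":1},{"travel":[0,-0.035,0.008],"rot":[0,0,0],"hand":1},{"travel":[0,-0.046,0.011],"rot":[0,0,0],"hand":1},{"travel":[0,-0.058,0.014],"rot":[0,0,0],"hand":1}]'
python3 -m handwheel '[{"travel":[0,-0.01,0.004],"rot":[0,0,0],"hand":1},{"travel":[0,-0.02,0.008],"rot":[0,0,0],"hand":1},{"travel":[0,-0.03,0.011],"rot":[0,0,0],"hand":1},{"travel":[0,-0.04,0.015],"rot":[0,0,0],"hand":1},{"travel":[0,-0.048,0.019],"rot":[0,0,0],"hand":1}]'
python3 -m handwheel '[{"travel":[0,0,0],"rot":[0,0,0],"hand":1},{"travel":[0,0,0],"rot":[0,0,0],"hand":1},{"travel":[0,0,0],"rot":[0,0,0],"hand":1},{"travel":[0,0,0],"rot":[0,0,0],"hand":1},{"travel":[0,0,0],"rot":[0,0,0],"hand":1}]'
python3 -c "
from h import *
cv2.imwrite('pics/s6.png',viewer.capture('scene')[60:300,130:410,::-1].repeat(2,0).repeat(2,1))
go(ext(-.24,.0,.27),ori(30))"
```

```text
clock: 5.3
tool_pos: [0.639, -0.029, 0.2976]
orientation: [0.866, 0.035, -0.019, -0.498]
contact_force: [0.9, -0.1, 0.2]
opening: -0.004
finger_force: 0.0
clock: 5.72
tool_pos: [0.6374, -0.0087, 0.3136]
orientation: [0.866, 0.035, -0.019, -0.498]
contact_force: [0.2, -0.5, 0.5]
opening: -0.002
finger_force: 0.0
clock: 6.13
tool_pos: [0.6374, -0.0094, 0.3129]
orientation: [0.866, 0.035, -0.019, -0.498]
contact_force: [-0.5, -0.0, 0.2]
opening: -0.001
finger_force: 0.0
t 6.18 travel [ 0.029  0.292 -0.331] rot [ 0.005 -0.     0.001] q [-0.43  0.59  1.46  0.86  1.71  0.89] tcp [ 0.637 -0.009  0.313] F [-0.1 -0.3  0.5] open 0.0
```

View pics/s6.png

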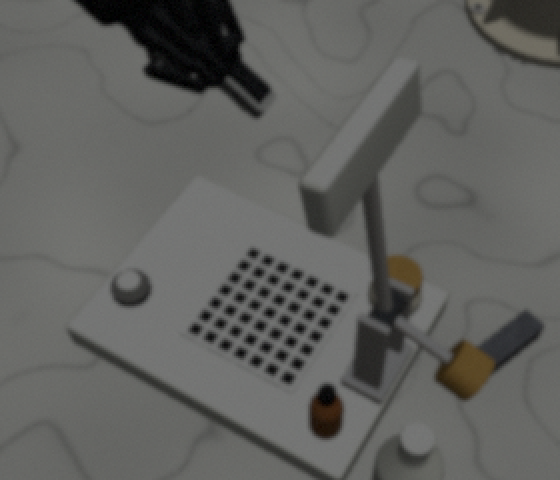

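The lamp stands upright on its upper stop: head at (365,140), counterweight at (465,370), fingers clear at (260,100). Now I retreat and turn to vertical above the button.

```bash
python3 -m handwheel '[{"travel":[0,0.04,-0.06],"rot":[0,0,0],"hand":1},{"travel":[0,0.08,-0.11],"rot":[0,0,0],"hand":1},{"travel":[0,0.12,-0.16],"rot":[0,0,0],"hand":1},{"travel":[0,0.16,-0.21],"rot":[0,0,0],"hand":1},{"travel":[0,0.2,-0.25],"rot":[0,0,0],"hand":1}]'
python3 -c "
from h import *
go(np.array([.7135,-.145,.14]),ori(90))"
```

```text
clock: 6.6
tool_pos: [0.6501, -0.1691, 0.2897]
orientation: [0.867, 0.035, -0.019, -0.498]
contact_force: [1.0, -0.0, 0.8]
opening: -0.001
finger_force: 0.0
t 6.6 travel [0.13  0.24  0.184] rot [-1.327e+00 -2.000e-03  1.000e-03] q [-0.61  0.75  1.23  0.78  1.88  0.84] tcp [ 0.65  -0.169  0.29 ] F [ 1.  -0.   0.8] open -0.0
```

```bash
python3 -m handwheel '[{"travel":[0.02,0.03,0.02],"rot":[-0.15,0,0],"hand":1},{"travel":[0.04,0.05,0.04],"rot":[-0.3,0,0],"hand":1},{"travel":[0.06,0.08,0.06],"rot":[-0.45,0,0],"hand":1},{"travel":[0.08,0.1,0.08],"rot":[-0.6,0,0],"hand":1},{"travel":[0.09,0.13,0.1],"rot":[-0.75,0,0],"hand":1}]'
python3 -c "
from h import *
go(np.array([.7135,-.145,.12]),ori(90))"
```

```text
clock: 7.02
tool_pos: [0.6959, -0.1538, 0.2091]
orientation: [0.974, 0.039, -0.006, -0.222]
contact_force: [0.2, -0.2, 0.7]
opening: -0.001
finger_force: 0.0
t 7.02 travel [0.036 0.064 0.167] rot [-0.57  -0.006  0.001] q [-0.41  0.62  1.33  0.4   1.42  0.98] tcp [ 0.696 -0.154  0.209] F [ 0.2 -0.2  0.7] open -0.0
```

```bash
python3 -m handwheel '[{"travel":[0.01,0.015,0.035],"rot":[-0.14,0,0],"hand":1},{"travel":[0.02,0.03,0.07],"rot":[-0.28,0,0],"hand":1},{"travel":[0.03,0.045,0.11],"rot":[-0.42,0,0],"hand":1},{"travel":[0.036,0.06,0.14],"rot":[-0.57,-0.006,0],"hand":1},{"travel":[0.036,0.064,0.167],"rot":[-0.57,-0.006,0],"hand":1}]'
python3 -c "
from h import *
go(np.array([.7135,-.145,.06]),ori(90))
cv2.imwrite('pics/w7.png',viewer.capture('scene')[60:300,130:410,::-1].repeat(2,0).repeat(2,1))
"
```

```text
clock: 7.43
tool_pos: [0.7119, -0.1406, 0.1187]
orientation: [0.999, 0.042, -0.002, -0.001]
contact_force: [-0.6, 0.0, -0.6]
opening: -0.002
finger_force: 0.0
t 7.43 travel [0.003 0.009 0.117] rot [-0.002  0.004  0.007] q [-0.2   0.61  1.48  0.    1.05  1.29] tcp [ 0.712 -0.141  0.119] F [-0.6  0.  -0.6] open -0.0
```

View pics/w7.png

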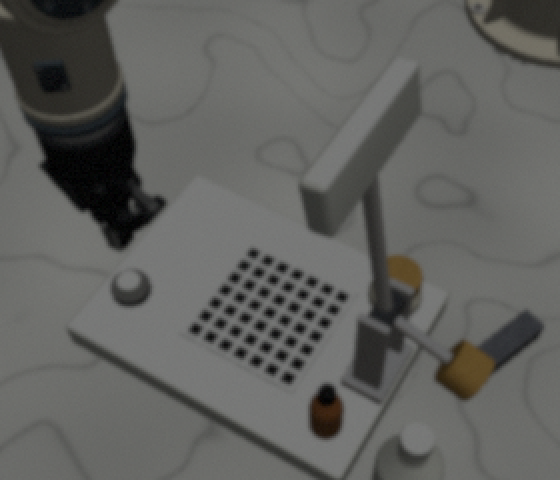

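The fingers hang over the button at (130,285), and the lamp is still up. I descend, then touch slowly.

```bash
python3 -m handwheel '[{"travel":[0.003,0.009,0.04],"rot":[0,0,0],"hand":1},{"travel":[0.003,0.009,0.08],"rot":[0,0,0],"hand":1},{"travel":[0.003,0.009,0.105],"rot":[0,0,0],"hand":1},{"travel":[0.003,0.009,0.117],"rot":[0,0,0],"hand":1},{"travel":[0.003,0.009,0.117],"rot":[0,0,0],"hand":1}]'
for i in 1 ; do :; done
python3 -m handwheel '[{"travel":[0,0,0.004],"rot":[0,0,0],"hand":1},{"travel":[0,0,0.008],"rot":[0,0,0],"hand":1},{"travel":[0,0,0.012],"rot":[0,0,0],"hand":1},{"travel":[0,0,0.012],"rot":[0,0,0],"hand":1},{"travel":[0,0,0.012],"rot":[0,0,0],"hand":1}]'
python3 -m handwheel '[{"travel":[0,0,0.004],"rot":[0,0,0],"hand":1},{"travel":[0,0,0.008],"rot":[0,0,0],"hand":1},{"travel":[0,0,0.008],"rot":[0,0,0],"hand":1},{"travel":[0,0,0.008],"rot":[0,0,0],"hand":1}]'
```

```text
clock: 7.9
tool_pos: [0.7121, -0.1484, 0.0592]
orientation: [0.999, 0.04, -0.003, -0.004]
contact_force: [-0.6, -0.8, -0.3]
opening: -0.0
finger_force: 0.0
clock: 8.32
tool_pos: [0.7138, -0.1479, 0.0557]
orientation: [0.999, 0.04, -0.001, -0.003]
contact_force: [0.1, -1.3, 1.6]
opening: 0.001
finger_force: 0.8
clock: 8.65
tool_pos: [0.7138, -0.1479, 0.0513]
orientation: [0.999, 0.04, -0.001, -0.003]
contact_force: [1.7, -1.8, 3.0]
opening: -0.001
finger_force: 1.9
```

```bash
python3 -m handwheel '[{"travel":[0,0,0.004],"rot":[0,0,0],"hand":1},{"travel":[0,0,0.004],"rot":[0,0,0],"hand":1},{"travel":[0,0,0.004],"rot":[0,0,0],"hand":1}]'
python3 -m handwheel '[{"travel":[0,0,0.004],"rot":[0,0,0],"hand":1},{"travel":[0,0,0.004],"rot":[0,0,0],"hand":1},{"travel":[0,0,0.004],"rot":[0,0,0],"hand":1}]'
```

```text
clock: 8.9
tool_pos: [0.7139, -0.1479, 0.0509]
orientation: [0.999, 0.04, -0.001, -0.003]
contact_force: [-2.5, -1.8, 15.9]
opening: 0.002
finger_force: 8.0
clock: 9.15
tool_pos: [0.714, -0.1479, 0.0506]
orientation: [0.999, 0.04, -0.001, -0.003]
contact_force: [-8.1, 0.1, 29.3]
opening: 0.002
finger_force: 14.3
```

The force jumped from 3 N to 29 N at z≈0.051, after about 6 mm of soft travel, so the button has bottomed. I release in small steps to confirm the spring range.

```bash
R='x'; python3 -m handwheel '[{"travel":[0,0,-0.008],"rot":[0,0,0],"hand":1},{"travel":[0,0,-0.008],"rot":[0,0,0],"hand":1},{"travel":[0,0,-0.008],"rot":[0,0,0],"hand":1}]' | grep -E 'pos|cont|force'
python3 -m handwheel '[{"travel":[0,0,-0.004],"rot":[0,0,0],"hand":1},{"travel":[0,0,-0.004],"rot":[0,0,0],"hand":1},{"travel":[0,0,-0.004],"rot":[0,0,0],"hand":1}]' | grep -E 'pos|cont|force'
python3 -m handwheel '[{"travel":[0,0,-0.004],"rot":[0,0,0],"hand":1},{"travel":[0,0,-0.004],"rot":[0,0,0],"hand":1},{"travel":[0,0,-0.004],"rot":[0,0,0],"hand":1}]' | grep -E 'pos|cont|force'
python3 -m handwheel '[{"travel":[0,0,-0.004],"rot":[0,0,0],"hand":1},{"travel":[0,0,-0.004],"rot":[0,0,0],"hand":1},{"travel":[0,0,-0.004],"rot":[0,0,0],"hand":1}]' | grep -E 'pos|cont|force'
python3 -m handwheel '[{"travel":[0,0,-0.04],"rot":[0,0,0],"hand":1},{"travel":[0,0,-0.08],"rot":[0,0,0],"hand":1},{"travel":[0,0,-0.12],"rot":[0,0,0],"hand":1},{"travel":[0,0,-0.16],"rot":[0,0,0],"hand":1},{"travel":[0,0,-0.2],"rot":[0,0,0],"hand":1}]'
```

```text
tool_pos: [0.7138, -0.1478, 0.0515]
contact_force: [2.4, -1.1, 4.2]
finger_force: 1.8
tool_pos: [0.7133, -0.1476, 0.0527]
contact_force: [2.7, -1.0, 2.9]
finger_force: 1.5
tool_pos: [0.7129, -0.1475, 0.0546]
contact_force: [0.9, -1.2, 1.6]
finger_force: 1.1
tool_pos: [0.7127, -0.1475, 0.0566]
contact_force: [0.1, 0.3, 1.7]
finger_force: 0.6
clock: 10.57
tool_pos: [0.7129, -0.1482, 0.1572]
orientation: [0.999, 0.04, -0.002, -0.003]
contact_force: [0.5, 0.1, 0.1]
opening: -0.0
finger_force: 0.0
```

The spring read about 4 N at the bottom and eased off over the full travel, so the press was complete. One last look before handing in.

```bash
python3 -c "
from h import *
cv2.imwrite('pics/f8.png',viewer.capture('scene')[60:300,130:410,::-1].repeat(2,0).repeat(2,1))
go(np.array([.7135,-.145,.15]),ori(90))"
```

```text
t 10.62 travel [-0.003 -0.007  0.024] rot [-0.006 -0.001  0.002] q [-0.21  0.58  1.44  0.01  1.13  1.28] tcp [ 0.715 -0.149  0.162] F [ 2.8 -0.9  3. ] open 0.0
```

View pics/f8.png

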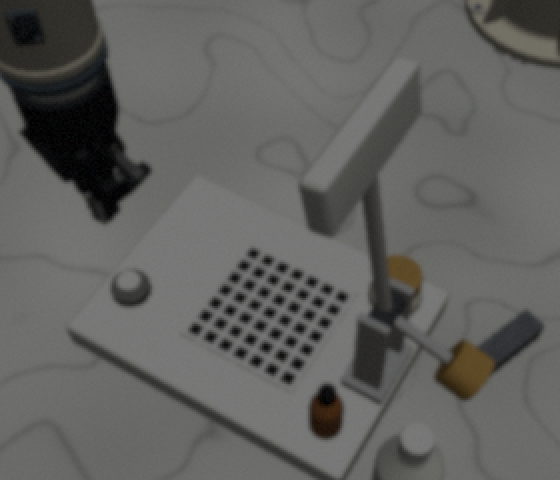

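The lamp is parked up (head at (365,140)), the button is up again at (130,285), and the bottles, jar and block stand where they were. The gripper is clear of everything.

```bash
python3 -c "
from cell import arm
print(arm.job_done())"
```

```text
the job is handed in; nothing more can be done
None
```

The job is handed in at about 10.6 s of the 42 s: the lamp was pushed up from below and stays parked, the power button was pressed fully down (peak about 29 N) and let go, and the last picture shows the other items where they were.

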